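# Set out the seasoning board

## Robot

A 6-joint arm with a two-finger parallel gripper is mounted at the origin on a cart in front of the work surface, level with it; the furniture and walls round the work are solid. World frame = base frame: x ahead of the robot, y to its left, z up, the work surface at z = 0. Lengths are in mm, angles in degrees, forces in N, time in s.
With the tool pointing down it reaches from about 300 to 850 mm from the base axis. Payload 4.2 kg.
Tool frame: the origin (TCP) lies at the very end of the fingers, on their centre line; the grasp point (between the pads) lies 19 mm behind it (env.grasp_offset is the distance from the TCP to the grasp point, in mm); z points along the fingers, y is the line along which they close (so a half turn about z gives the same grasp; the last joint's range is limited). The gripper opens to 91 mm and grips with 3 to 60 N. Pads are 32 mm wide; open, the fingers measure 118 mm over their backs; the gripper's body (76 mm by 178 mm) begins 60 mm behind the grasp point.
Start: joints at [75.115, 18.312, 89.639, -0, 72.044, -1.146], TCP at [136.569, 558.563, 213.976] pointing down, gripper open.
Joint ranges: [-177.97, 177.97], [-48.28, 115.42], [12.27, 149.76], [-77.06, 257.06], [2.81, 150.46], [-146.56, 146.56]. Speed limits (degrees/s): [147.25, 147.25, 180, 180, 180, 180].

## Interface

Orientations are given as [roll, pitch, yaw] about the fixed x, y, z axes, in that order (R = Rz(yaw) Ry(pitch) Rx(roll)).
In Python, from workcell import env, eyes gives the robot as it stands.
- The arm moves only by the tool send_rows, never from a script. Its arguments are lists of equal length, an entry for each row: "grip": the opening, from -1 (shut) to 1 (fully open), so that 0 is half open; "xyz": the shift along the world's x, y, z in m, a list of three; "yaw": the turn about the world's z in degrees. A call has 1 to 8 rows; each row is the pose to reach, as a shift and turn from the pose commanded when the call began; what a row does not reach only later rows make up. A row lasts 1/12 s, in which the tool goes at most 41.7 mm and 7.16 degrees, less where a joint would pass 70% of its speed; a pose out of reach is approached as far as the arm can. A call with a gripper value outside its range is refused whole. The fingers move at their own pace and stop on an object; "grip_force" is the grip in N (left out, the last holds). Time passes only in rows, so rows that repeat a pose let the fingers close. It gives the time, the measured TCP pose, the force, the opening and the grip force at its end, in the units of the state.
- env.state(): the state, without advancing time (a new reading comes with each control period).
- eyes.grab_frame(name): name is "scene" or "top" or "wrist"; returns a dict with "frame" (384x512x3 uint8, red, green, blue), "fx", "fy", "cx", "cy" (pixels), "pose" (4x4, takes a point from camera to world coordinates). Camera axes: x right, y down, z forward; pixel columns grow to the right and rows downward; lengths in mm; the calibration is good to about 2 mm. The wrist camera is an equidistant fisheye: a pixel r from the principal point sees the ray r / f radians off the axis. A picture is of the moment at which its call begins. There is no depth.
- env.job_done(): hands the job in; it is judged then, once.
The state is a dict: "time_s": time; "qpos": joint angles; "qvel": joint speeds; "effort": joint torques, N m; "ee_pos": TCP position; "ee_rot": TCP orientation; "force": force on the tool from outside, world axes, zero at the start; "torque": the same for the moment, N m; "gripper_width": finger opening in mm; "gripper_force": force on a finger pad.
Only numpy, scipy, OpenCV 4.12 (cv2) and the standard library are available. Lean on these libraries where they do the work, as an engineer would, in place of code of your own. Each camera call takes 0.05 s, during which the arm holds its last target. There are 200 camera calls.

## Task

Finish setting out the seasoning board for service: stand the red-capped jar on the inlay directly in front of the timer (on the robot's side of it) and the white-capped jar on the inlay directly behind the timer, one sauce cup on the inlay directly behind the printed tub and the other on the inlay directly in front of the steel shaker. Each goes upright in the middle of its inlay; the order in which you do it is up to you.

Things in the scene. Friction and masses are not known exactly. Their poses are not given: they have to be found in the camera images.
- board: Light wooden board, 280 x 280 mm, 12 mm thick, fixed; place and yaw (up to 0.22 rad either way) differ. Origin: centre of its underside; x away from the robot, y left, z up. Nine flush dark round inlays, 74 mm across, at x, y = -100, 0, +100 mm: front row (robot's side), middle row (occupied at the start), back row.
- timer: White wind-up kitchen timer, round, 66 mm across, 53 mm high, stepped with a knob on top. Fixed on one of the three middle-row inlays of the board (which one differs). Origin: centre of its underside, 12 mm above the table; x and y axes parallel to the board's.
- tub: Printed white, blue and red plastic yoghurt-style tub with a foil top, 72 mm across, 71 mm high (the one on the board; a like one by the sink is not meant). Fixed on one of the three middle-row inlays of the board (which one differs). Origin: centre of its underside, 12 mm above the table; x and y axes parallel to the board's.
- shaker: Plain steel shaker with a perforated domed top, 58 mm across, 90 mm high. Fixed on one of the three middle-row inlays of the board (which one differs). Origin: centre of its underside, 12 mm above the table; x and y axes parallel to the board's.
- jar_red_c (a point): Spice jar with a red cap, round, 45 mm across, 106 mm high, about 110 g, upright on the table beside the board; its start place differs. The point is its centre, half-way up (53 mm above its foot), z up.
- jar_white_c (a point): Spice jar with a white cap (a dark printed disc on its top) and a green and white body, round, 47 mm across, 98 mm high, about 110 g, upright on the table beside the board; its start place differs. The point is its centre, half-way up (49 mm above its foot), z up.
- cup_a_c (a point): Small open stainless sauce cup, one of two alike and interchangeable. Round, 65 mm across the rim, 44 mm at the foot, 37 mm high, hollow, about 60 g; grips across the outside near the rim. The point is its centre, half-way up (18.5 mm above its foot). On the table beside the board; place differs.
- cup_b_c (a point): Small open stainless sauce cup, the other of two alike and interchangeable. Round, 65 mm across the rim, 44 mm at the foot, 37 mm high, hollow, about 60 g; grips across the outside near the rim. The point is its centre, half-way up (18.5 mm above its foot). On the table beside the board; place differs.
There are look-alikes about, which are no part of the job. Leave any yellow look-alike of the part that bears jar_red_c alone.

How it is judged:
By the outcome, as a careful person would: the job done as asked, in the order asked, and still so for the second after the job is handed in, with the robot touching nothing.
It also fails if it takes over 101 s, if anything falls off the work surface, if the arm or the gripper's body presses on something with over 40 N, if the wrist force passes 120 N, or if a joint passes its speed limit or range.

## Working session

There is one attempt and no reset: what is moved stays moved. The work goes in short steps, Python scripts to look and compute and a tool call to move; the robot and the scene stay as the last step left them, time stands still between calls to the robot, and variables do not carry over. Pictures are saved under pics/ and viewed, at most 14 in all, crops included, and the job is handed in when it is done.

Besides the shell and the picture viewer there is one more tool, called after "Call:" as name(argument=value, ...), one argument or row to a line, values as JSON. send_rows: Moves the arm, as the interface text tells. Its arguments: {"type":"object","properties":{"grip":{"type":"array"},"xyz":{"type":"array"},"yaw":{"type":"array"},"grip_force":{"type":"number"}},"required":["grip","xyz","yaw"]}

```bash
mkdir -p pics; cat > h.py <<'E'
import numpy as np, cv2
from workcell import env, eyes
def ray(f,u,v):
    d=np.array([(u-f['cx'])/f['fx'],(v-f['cy'])/f['fy'],1.]); P=np.array(f['pose']); return P[:3,3],P[:3,:3]@d
def at(f,u,v,z):
    o,d=ray(f,u,v); return (o+d*(z-o[2])/d[2])
def px(f,p):
    P=np.array(f['pose']); c=P[:3,:3].T@(np.array(p)-P[:3,3]); return f['fx']*c[0]/c[2]+f['cx'],f['fy']*c[1]/c[2]+f['cy']
E
python3 - <<'E'
from h import *
for n in ('top','scene'):
    f=eyes.grab_frame(n); np.save(n+'.npy',f,allow_pickle=True)
    cv2.imwrite(f'pics/{n}0.png',cv2.resize(f['frame'][:,:,::-1],(800,600),interpolation=cv2.INTER_CUBIC))
    print(n,f['fx'],f['cx'],f['cy'],np.round(f['pose'],3).tolist())
print(env.state())
E
```

```text
top 370.1971549217824 256.03856034775305 189.16010442240056 [[-0.017, -0.998, 0.065, 419.971], [-1.0, 0.018, 0.014, -23.225], [-0.015, -0.065, -0.998, 982.88], [0.0, 0.0, 0.0, 1.0]]
scene 412.90100603376925 251.07567131222916 191.68188610930875 [[0.493, -0.612, 0.618, -180.747], [-0.87, -0.334, 0.363, -421.848], [-0.016, -0.717, -0.697, 837.023], [0.0, 0.0, 0.0, 1.0]]
{'time_s': 0.1, 'qpos': array([ 7.51133398e+01,  1.83472334e+01,  8.96984457e+01, -5.57297285e-04,
        7.20437683e+01, -1.14556530e+00]), 'qvel': array([-0.02918122, -0.06615719, -0.14984146,  0.01596542, -0.02739898,
        0.05517313]), 'effort': array([ 5.25118539e-04, -4.13331985e+01, -2.32511115e+01,  7.29531026e-02,
        4.21947800e-02, -4.11807036e-05]), 'ee_pos': array([136.46741396, 558.11427164, 213.21839325]), 'ee_rot': array([-1.79910560e+02, -1.25850290e-03,  1.66259076e+02]), 'force': array([-0.49978894,  0.33343607,  0.33327961]), 'torque': array([0.01033669, 0.01057043, 0.02451451]), 'gripper_force': 0.0, 'gripper_width': 91.4758009659826}
```

View pics/top0.png

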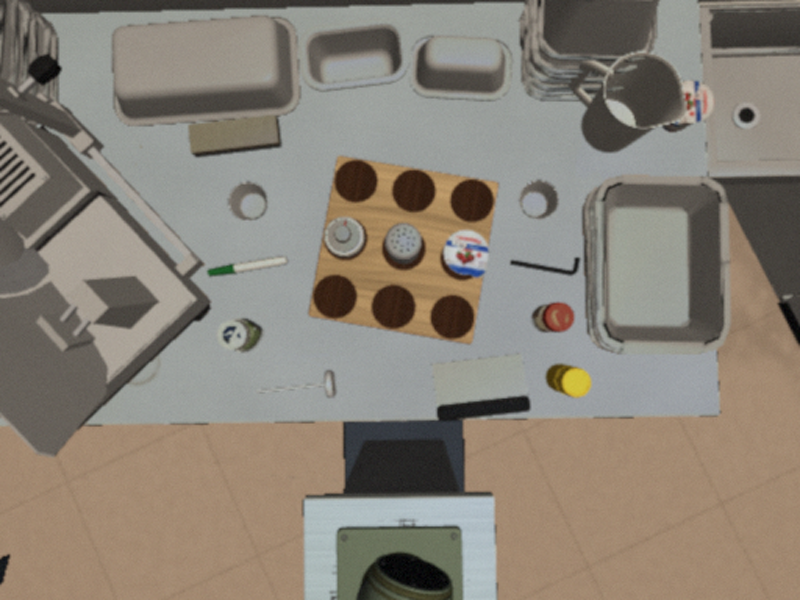

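View pics/scene0.png

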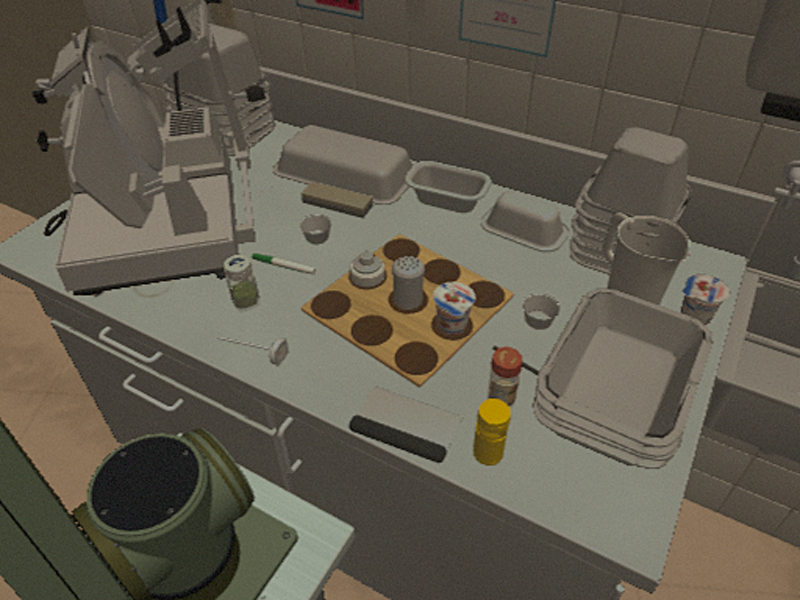

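The top view shows the board centred near (400,250), with the timer on the left at (345,238), the shaker in the middle and the tub on the right. The cups are near (249,203) and (538,200), the white jar near (237,335) and the red jar near (555,318). The yellow look-alike at (572,381) stays where it is. Next I'll enlarge these for measuring.

```bash
python3 - <<'E'
from h import *
f=np.load('top.npy',allow_pickle=True).item(); g=np.load('scene.npy',allow_pickle=True).item()
def crop(im,u,v,w=40,h=40,s=5):
    c=cv2.resize(im['frame'][v-h//2:v+h//2,u-w//2:u+w//2,::-1],None,fx=s,fy=s,interpolation=cv2.INTER_CUBIC)
    c=cv2.convertScaleAbs(c,alpha=1.3)
    for i in range(0,w,10):
        cv2.line(c,(i*s,0),(i*s,5),(0,0,255),1); cv2.putText(c,str(u-w//2+i),(i*s,14),0,.33,(0,0,255),1)
        cv2.putText(c,str(v-h//2+i),(0,i*s+4),0,.33,(255,0,0),1)
    return c
a=[crop(f,u,v) for u,v in((159,130),(344,128),(153,214),(355,203))]
b=[crop(g,u,v,40,60) for u,v in((202,146),(346,199),(155,179),(323,240))]
cv2.imwrite('pics/crops.png',np.vstack([np.hstack(a),np.hstack(b)]))
# inlays
hsv=cv2.cvtColor(f['frame'],cv2.COLOR_RGB2GRAY)
m=((hsv<62)).astype(np.uint8)
n,l,st,ce=cv2.connectedComponentsWithStats(m)
for i in range(1,n):
    if 200<st[i,4]<1500: 
        c=ce[i]; print(st[i].tolist(),c.round(1),at(f,c[0],c[1],12).round(1))
E
```

```text
[16, 0, 297, 8, 1402] [128.7   2.3] [1000.4  329.1   12. ]
[348, 0, 22, 27, 280] [355.2   9.3] [ 965.4 -286.3   12. ]
[456, 10, 56, 20, 794] [483.6  21.6] [ 922.5 -628.    12. ]
[18, 34, 21, 21, 273] [27.7 43.9] [890.2 604.8  12. ]
[407, 46, 26, 34, 234] [418.2  63.2] [ 812.2 -448.7   12. ]
[374, 58, 34, 38, 423] [387.1  81.5] [ 764.2 -364.1   12. ]
[215, 103, 26, 26, 538] [227.4 115.5] [681.1  63.   12. ]
[252, 109, 26, 26, 539] [264.4 121.7] [662.3 -35.4  12. ]
[459, 113, 53, 7, 225] [486.  115.5] [ 666.9 -619.9   12. ]
[289, 115, 26, 26, 538] [301.6 127.9] [ 643.5 -133.7   12. ]
[201, 176, 27, 27, 566] [213.9 189.3] [484.6 100.9  12. ]
[239, 183, 26, 27, 568] [251.4 195.9] [465.5   2.5  12. ]
[276, 189, 27, 27, 570] [289.  202.3] [446.9 -95.9  12. ]
[228, 354, 61, 30, 1170] [258.  368.7] [24.5 -7.4 12. ]
```

View pics/crops.png

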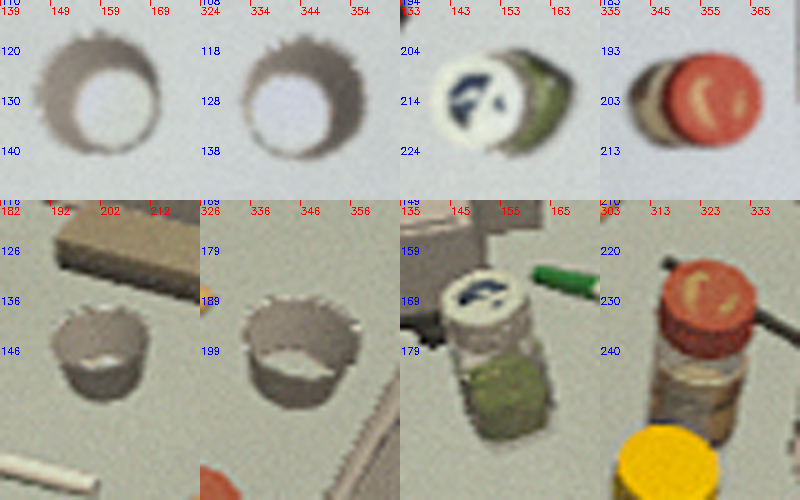

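The top row of crops gives the cup rims at (158.3,128.4) and (344.4,126.9), the white cap at (148.3,213.8) and the red cap at (357.6,202.6), in raw pixels. I'll check these against the scene camera.

```bash
python3 - <<'E'
from h import *
f=np.load('top.npy',allow_pickle=True).item(); g=np.load('scene.npy',allow_pickle=True).item()
im=cv2.resize(g['frame'][90:290,120:370,::-1],None,fx=3.2,fy=3,interpolation=cv2.INTER_CUBIC)
def draw(c,z,r):
    p=[px(g,(c[0]+r*np.cos(t),c[1]+r*np.sin(t),z)) for t in np.linspace(0,6.28,40)]
    cv2.polylines(im,[np.array([((u-120+.5)*3.2,(v-90+.5)*3) for u,v in p],np.int32)],True,(255,0,255),1)
for n,u,v,z,r in(('cL',158.3,128.4,37,32.5),('cR',344.4,126.9,37,32.5),('W',148.3,213.8,98,20),('R',357.6,202.6,106,20)):
    c=at(f,u,v,z); print(n,c.round(1)); draw(c,z,r); draw(c,0,22)
print('feet',at(f,161.6,131.8,1).round(1))
B=np.array([564,-16.4]);yw=np.arctan2(-37.9,196.5);R=np.array([[np.cos(yw),-np.sin(yw)],[np.sin(yw),np.cos(yw)]])
print(np.degrees(yw))
for n,x,y in(('red: front timer',-100,100),('white: behind timer',100,100),('cup behind tub',100,-100),('cup front shaker',-100,0),('timer',0,100),('shaker',0,0),('tub',0,-100)):
    c=B+R@[x,y]; print(n,c.round(1)); draw(c,12,37)
cv2.imwrite('pics/ov.png',im)
E
```

```text
cL [644.1 240.9  37. ]
cR [ 638.3 -241.    37. ]
W [422.9 247.8  98. ]
R [ 440.9 -250.4  106. ]
feet [643.1 242.    1. ]
-10.916886447693802
red: front timer [484.7 100.7]
white: behind timer [681.1  62.9]
cup behind tub [ 643.3 -133.5]
cup front shaker [465.8   2.5]
timer [582.9  81.8]
shaker [564.  -16.4]
tub [ 545.1 -114.6]
```

View pics/ov.png

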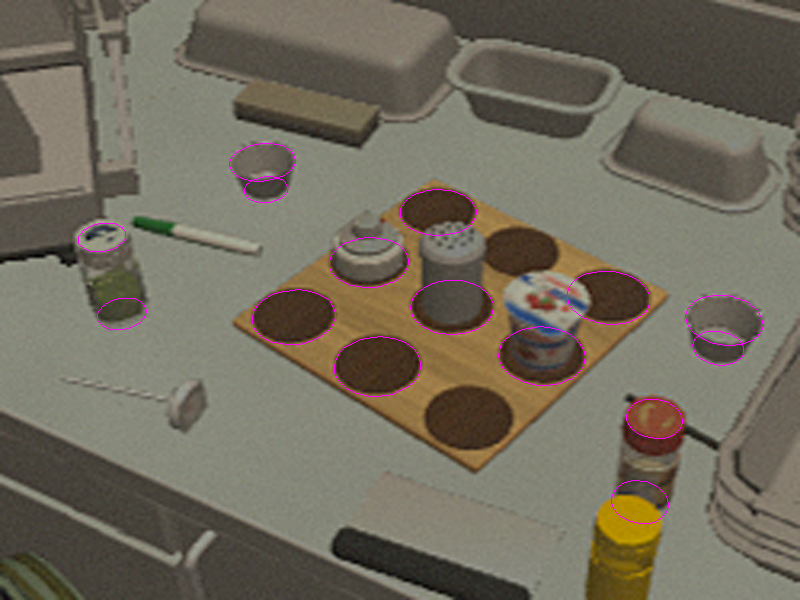

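The projected circles land on the objects in the scene view to within about 2 mm, so the two cameras agree. Now I move to the left cup, going around the slicer.

Call:
send_rows(
  grip=[1,1,1,1,1,1,1,1],
  xyz=[
    [0.0934,-0.2386,0.046],
    [0.0934,-0.2386,0.046],
    [0.0934,-0.2386,0.046],
    [0.0934,-0.2386,0.046],
    [0.0934,-0.2386,0.046],
    [0.0934,-0.2386,0.046],
    [0.0934,-0.2386,0.046],
    [0.0934,-0.2386,0.046],
  ],
  yaw=[-33.76,-33.76,-33.76,-33.76,-33.76,-33.76,-33.76,-33.76],
  grip_force=20,
)

```text
time_s: 0.77
ee_pos: [230.5, 318.0, 260.6]
ee_rot: [179.9, 0.0, 132.3]
force: [-0.7, 0.5, 0.4]
gripper_width: 90.9
gripper_force: 0.0
```

Call:
send_rows(
  grip=[1,1,1,1,1,1,1,1],
  xyz=[
    [0.19,-0.2,-0.04],
    [0.19,-0.2,-0.04],
    [0.19,-0.2,-0.04],
    [0.19,-0.2,-0.04],
    [0.19,-0.2,-0.04],
    [0.19,-0.2,-0.04],
    [0.19,-0.2,-0.04],
    [0.19,-0.2,-0.04],
  ],
  yaw=[0,0,0,0,0,0,0,0],
)

```text
time_s: 1.43
ee_pos: [423.3, 118.0, 218.3]
ee_rot: [-179.9, 0.0, 132.3]
force: [0.5, 0.4, -0.1]
gripper_width: 91.1
gripper_force: 0.0
```

Call:
send_rows(
  grip=[1,1,1,1,1,1,1,1],
  xyz=[
    [0.224,0.121,-0.07],
    [0.224,0.121,-0.07],
    [0.224,0.121,-0.07],
    [0.224,0.121,-0.07],
    [0.224,0.121,-0.07],
    [0.224,0.121,-0.07],
    [0.224,0.121,-0.07],
    [0.224,0.121,-0.07],
  ],
  yaw=[0,0,0,0,0,0,0,0],
)

```text
time_s: 2.1
ee_pos: [645.2, 245.0, 145.9]
ee_rot: [-179.9, -0.1, 132.6]
force: [-0.8, -0.3, -0.3]
gripper_width: 91.3
gripper_force: 0.0
```

Call:
send_rows(
  grip=[1,1,1,1,1,1,1,1],
  xyz=[
    [0,0,-0.03],
    [0,0,-0.06],
    [0,0,-0.08],
    [0,0,-0.08],
    [0,0,-0.08],
    [0,0,-0.08],
    [0,0,-0.08],
    [0,0,-0.08],
  ],
  yaw=[0,0,0,0,0,0,0,0],
)

```text
time_s: 2.77
ee_pos: [644.9, 241.5, 72.1]
ee_rot: [179.8, 0.1, 132.5]
force: [-0.2, -0.8, -0.3]
gripper_width: 91.4
gripper_force: 0.0
```

```bash
python3 - <<'E'
from h import *
f=eyes.grab_frame('wrist'); g=eyes.grab_frame('top')
cv2.imwrite('pics/w1.png',np.hstack([f['frame'][:,:,::-1][:, 56:456],cv2.resize(g['frame'][60:252,60:260,::-1],(400,384))]))
print(env.state()['ee_pos'])
E
```

```text
[644.54690651 241.23635114  71.45326527]
```

View pics/w1.png

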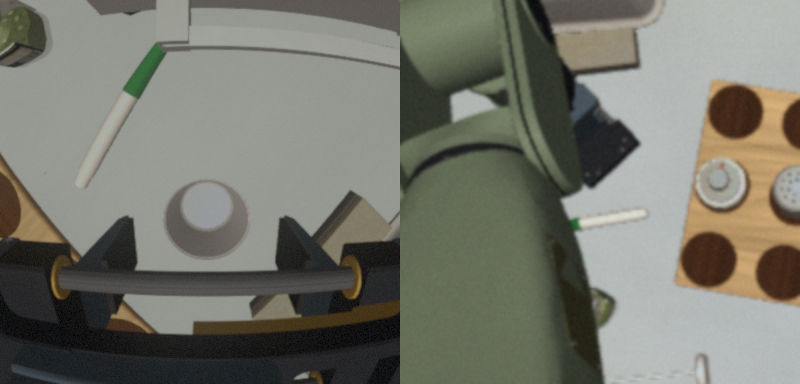

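The wrist view shows the cup centred between the fingers, at (207,218), so I descend and grip.

Call:
send_rows(
  grip=[1,1,1,1,1,1,1,1],
  xyz=[
    [0,0,-0.02],
    [0,0,-0.04],
    [0,0,-0.055],
    [0,0,-0.055],
    [0,0,-0.055],
    [0,0,-0.055],
    [0,0,-0.055],
    [0,0,-0.055],
  ],
  yaw=[0,0,0,0,0,0,0,0],
)

```text
time_s: 3.53
ee_pos: [644.8, 241.2, 16.5]
ee_rot: [179.9, 0.1, 132.5]
force: [0.6, 0.5, -0.1]
gripper_width: 91.5
gripper_force: 0.0
```

Call:
send_rows(
  grip=[-0.2,-0.2,-0.2,-0.2,-0.2,-0.2,-0.2,-0.2],
  xyz=[
    [0,0,0],
    [0,0,0],
    [0,0,0],
    [0,0,0],
    [0,0,0],
    [0,0,0],
    [0,0,0],
    [0,0,0],
  ],
  yaw=[0,0,0,0,0,0,0,0],
)

```text
time_s: 4.2
ee_pos: [644.1, 241.0, 15.1]
ee_rot: [180.0, 0.0, 132.5]
force: [0.6, 0.0, 0.4]
gripper_width: 62.8
gripper_force: 20.0
```

Call:
send_rows(
  grip=[-0.2,-0.2,-0.2,-0.2,-0.2,-0.2,-0.2,-0.2],
  xyz=[
    [0,0,0],
    [0,0,0],
    [0,0,0.01],
    [0,0,0.03],
    [0,0,0.05],
    [0,0,0.05],
    [0,0,0.05],
    [0,0,0.05],
  ],
  yaw=[0,0,0,0,0,0,0,0],
)

```text
time_s: 4.87
ee_pos: [643.3, 240.7, 64.4]
ee_rot: [-179.9, -0.0, 132.5]
force: [0.6, 0.6, -0.7]
gripper_width: 62.4
gripper_force: 20.0
```

Call:
send_rows(
  grip=[-0.2,-0.2,-0.2,-0.2,-0.2,-0.2,-0.2,-0.2],
  xyz=[
    [0,0,0.03],
    [0,0,0.06],
    [0,0,0.085],
    [-0.03,-0.04,0.085],
    [-0.055,-0.07,0.085],
    [-0.08,-0.1,0.085],
    [-0.1,-0.13,0.085],
    [-0.1,-0.13,0.085],
  ],
  yaw=[0,0,0,0,0,0,0,0],
)

```text
time_s: 5.53
ee_pos: [537.5, 106.0, 148.3]
ee_rot: [-179.5, -0.2, 132.3]
force: [-1.5, -0.6, -0.5]
gripper_width: 62.7
gripper_force: 20.0
```

Call:
send_rows(
  grip=[-0.2,-0.2,-0.2,-0.2,-0.2,-0.2,-0.2,-0.2],
  xyz=[
    [-0.02,-0.03,0],
    [-0.04,-0.06,0],
    [-0.06,-0.085,0],
    [-0.0782,-0.1085,0],
    [-0.0782,-0.1085,0],
    [-0.0782,-0.1085,-0.03],
    [-0.0782,-0.1085,-0.06],
    [-0.0782,-0.1085,-0.08],
  ],
  yaw=[0,0,0,0,0,0,0,0],
)

```text
time_s: 6.2
ee_pos: [464.7, 2.7, 67.5]
ee_rot: [-179.9, -0.1, 132.5]
force: [0.4, 0.8, -1.7]
gripper_width: 62.6
gripper_force: 20.0
```

Call:
send_rows(
  grip=[-0.2,-0.2,-0.2,-0.2,-0.2,-0.2,-0.2,-0.2],
  xyz=[
    [0,0,-0.01],
    [0,0,-0.02],
    [0,0,-0.03],
    [0,0,-0.035],
    [0,0,-0.039],
    [0,0,-0.042],
    [0,0,-0.042],
    [0,0,-0.042],
  ],
  yaw=[0,0,0,0,0,0,0,0],
)

```text
time_s: 6.87
ee_pos: [466.0, 2.5, 28.1]
ee_rot: [180.0, 0.0, 132.5]
force: [-0.2, -0.0, -0.8]
gripper_width: 62.6
gripper_force: 20.0
```

Call:
send_rows(
  grip=[-0.2,-0.2,-0.2,0.75,0.75,0.75,0.75,0.75],
  xyz=[
    [0,0,-0.001],
    [0,0,-0.0015],
    [0,0,-0.0015],
    [0,0,-0.0015],
    [0,0,-0.0015],
    [0,0,-0.0015],
    [0,0,-0.0015],
    [0,0,-0.0015],
  ],
  yaw=[0,0,0,0,0,0,0,0],
)

```text
time_s: 7.53
ee_pos: [465.7, 2.5, 26.4]
ee_rot: [-180.0, -0.0, 132.5]
force: [-0.5, -0.8, 0.2]
gripper_width: 80.0
gripper_force: 0.0
```

Call:
send_rows(
  grip=[0.75,0.75,0.75,0.75,0.75,0.75,1,1],
  xyz=[
    [0,0,0.02],
    [0,0,0.05],
    [0,0,0.09],
    [0,0,0.1235],
    [0,0,0.1235],
    [0.03,-0.03,0.1235],
    [0.06,-0.06,0.1235],
    [0.09,-0.09,0.1235],
  ],
  yaw=[0,0,0,0,0,-7,-14,-21],
)

```text
time_s: 8.2
ee_pos: [554.9, -86.7, 150.1]
ee_rot: [180.0, 0.0, 111.2]
force: [0.5, 1.3, 1.0]
gripper_width: 89.9
gripper_force: 0.0
```

Call:
send_rows(
  grip=[1,1,1,1,1,1,1,1],
  xyz=[
    [0.02,-0.035,0],
    [0.04,-0.07,0],
    [0.06,-0.11,0],
    [0.0825,-0.1535,0],
    [0.0825,-0.1535,0],
    [0.0825,-0.1535,-0.03],
    [0.0825,-0.1535,-0.06],
    [0.0825,-0.1535,-0.08],
  ],
  yaw=[-7,-14,-21.5,-21.5,-21.5,-21.5,-21.5,-21.5],
)

```text
time_s: 8.87
ee_pos: [635.0, -239.0, 66.5]
ee_rot: [-179.8, -0.1, 90.0]
force: [-0.4, 0.5, -1.0]
gripper_width: 91.1
gripper_force: 0.0
```

Call:
send_rows(
  grip=[1,1,1,1,1,1,1,1],
  xyz=[
    [0,0,0],
    [0,0,0],
    [0,0,0],
    [0,0,0],
    [0,0,-0.02],
    [0,0,-0.04],
    [0,0,-0.055],
    [0,0,-0.055],
  ],
  yaw=[0,0,0,0,0,0,0,0],
)

```text
time_s: 9.53
ee_pos: [635.4, -238.8, 13.4]
ee_rot: [-179.8, -0.1, 90.0]
force: [-0.5, 0.1, -0.1]
gripper_width: 91.2
gripper_force: 0.0
```

Call:
send_rows(
  grip=[1,1,-0.2,-0.2,-0.2,-0.2,-0.2,-0.2],
  xyz=[
    [0,0,0],
    [0,0,0],
    [0,0,0],
    [0,0,0],
    [0,0,0],
    [0,0,0],
    [0,0,0],
    [0,0,0],
  ],
  yaw=[0,0,0,0,0,0,0,0],
)

```text
time_s: 10.2
ee_pos: [637.0, -239.5, 15.5]
ee_rot: [179.9, 0.0, 90.0]
force: [0.3, 0.3, 2.0]
gripper_width: 62.5
gripper_force: 20.0
```

Call:
send_rows(
  grip=[-0.2,-0.2,-0.2,-0.2,-0.2,-0.2,-0.2,-0.2],
  xyz=[
    [0,0,0],
    [0,0,0],
    [0,0,0],
    [0,0,0.01],
    [0,0,0.03],
    [0,0,0.055],
    [0,0,0.055],
    [0,0,0.055],
  ],
  yaw=[0,0,0,0,0,0,0,0],
)

```text
time_s: 10.87
ee_pos: [637.4, -239.8, 71.6]
ee_rot: [179.8, 0.1, 90.0]
force: [0.1, 0.1, -0.7]
gripper_width: 62.2
gripper_force: 20.0
```

Call:
send_rows(
  grip=[-0.2,-0.2,-0.2,-0.2,-0.2,-0.2,-0.2,-0.2],
  xyz=[
    [0,0,0.025],
    [0,0,0.05],
    [0,0.02,0.05],
    [0.001,0.045,0.05],
    [0.003,0.07,0.05],
    [0.005,0.09,0.05],
    [0.005,0.1075,0.05],
    [0.005,0.1075,0.05],
  ],
  yaw=[0,0,7,14,21,28,34,40],
)

```text
time_s: 11.53
ee_pos: [640.5, -128.2, 118.3]
ee_rot: [-179.9, -0.2, 130.5]
force: [0.2, -0.4, -0.4]
gripper_width: 62.3
gripper_force: 20.0
```

Call:
send_rows(
  grip=[-0.2,-0.2,-0.2,-0.2,-0.2,-0.2,-0.2,-0.2],
  xyz=[
    [0,0,0],
    [0,0,0],
    [0,0,-0.02],
    [0,0,-0.04],
    [0,0,-0.06],
    [0,0,-0.075],
    [0,0,-0.085],
    [0,0,-0.088],
  ],
  yaw=[0,0,0,0,0,0,0,0],
)

```text
time_s: 12.2
ee_pos: [640.1, -132.3, 29.5]
ee_rot: [-179.9, -0.2, 129.9]
force: [0.1, -1.1, -1.0]
gripper_width: 62.5
gripper_force: 20.0
```

Call:
send_rows(
  grip=[-0.2,-0.2,-0.2,-0.2,-0.2,-0.2,-0.2,-0.2],
  xyz=[
    [0,0,0],
    [0,0,0],
    [0,0,-0.001],
    [0,0,-0.002],
    [0,0,-0.003],
    [0,0,-0.004],
    [0,0,-0.005],
    [0,0,-0.005],
  ],
  yaw=[0,0,0,0,0,0,0,0],
)

```text
time_s: 12.87
ee_pos: [641.8, -131.9, 27.5]
ee_rot: [180.0, 0.0, 130.0]
force: [-0.1, 0.5, 2.9]
gripper_width: 62.6
gripper_force: 20.0
```

Call:
send_rows(
  grip=[0.7,0.7,0.7,0.7,0.7,0.7,0.7,0.7],
  xyz=[
    [0,0,0],
    [0,0,0],
    [0,0,0],
    [0,0,0],
    [0,0,0],
    [0,0,0.02],
    [0,0,0.05],
    [0,0,0.08],
  ],
  yaw=[0,0,0,0,0,0,0,0],
)

```text
time_s: 13.53
ee_pos: [640.8, -131.7, 106.7]
ee_rot: [-179.9, -0.1, 130.0]
force: [0.7, -1.0, 0.2]
gripper_width: 78.0
gripper_force: 0.0
```

Call:
send_rows(
  grip=[0.58,0.58,0.58,0.58,0.58,0.58,0.58,0.58],
  xyz=[
    [0,0,0.04],
    [0,0,0.07],
    [-0.03,-0.018,0.073],
    [-0.06,-0.036,0.073],
    [-0.09,-0.054,0.073],
    [-0.12,-0.07,0.073],
    [-0.15,-0.088,0.073],
    [-0.18,-0.106,0.073],
  ],
  yaw=[0,0,-7,-14,-21,-28,-35,-42],
)

```text
time_s: 14.2
ee_pos: [460.1, -238.4, 180.0]
ee_rot: [180.0, 0.0, 87.7]
force: [0.4, -0.3, -0.0]
gripper_width: 72.1
gripper_force: 0.0
```

Call:
send_rows(
  grip=[0.58,0.58,0.58,0.58,0.58,0.58,0.58,0.58],
  xyz=[
    [-0.0224,-0.0109,0],
    [-0.0224,-0.0109,0],
    [-0.0224,-0.0109,0],
    [-0.0224,-0.0109,0],
    [-0.0224,-0.0109,-0.02],
    [-0.0224,-0.0109,-0.04],
    [-0.0224,-0.0109,-0.055],
    [-0.0224,-0.0109,-0.055],
  ],
  yaw=[-7,-8,-8,-8,-8,-8,-8,-8],
)

```text
time_s: 14.87
ee_pos: [438.6, -247.1, 122.0]
ee_rot: [-179.7, -0.1, 80.2]
force: [-0.4, 1.5, -0.2]
gripper_width: 72.1
gripper_force: 0.0
```

```bash
python3 - <<'E'
from h import *
f=eyes.grab_frame('wrist'); g=eyes.grab_frame('top')
cv2.imwrite('pics/w2.png',np.hstack([f['frame'][:,:,::-1][:, 56:456],cv2.resize(g['frame'][80:272,170:370,::-1],(400,384))]))
print(env.state()['ee_pos'])
E
```

```text
[ 440.17171557 -248.36484704  124.79815949]
```

View pics/w2.png

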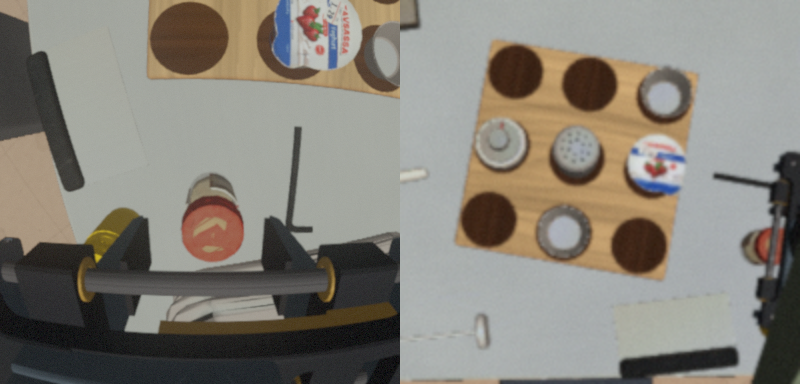

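Both cups sit centred on their inlays, at (563,230) and (665,95). The red cap at (213,232) is about 3 mm right (+x) of the finger midline, so I shift a little and grip.

Call:
send_rows(
  grip=[0.58,0.58,0.58,0.58,0.58,0.58,0.58,0.58],
  xyz=[
    [0.002,0,0],
    [0.002,0,0],
    [0.002,0,-0.015],
    [0.002,0,-0.03],
    [0.002,0,-0.045],
    [0.002,0,-0.055],
    [0.002,0,-0.064],
    [0.002,0,-0.064],
  ],
  yaw=[0,0,0,0,0,0,0,0],
  grip_force=30,
)

```text
time_s: 15.63
ee_pos: [440.7, -248.4, 59.9]
ee_rot: [-179.9, -0.0, 80.0]
force: [-0.2, 0.0, -0.4]
gripper_width: 72.1
gripper_force: 0.0
```

Call:
send_rows(
  grip=[0.58,0.58,-0.3,-0.3,-0.3,-0.3,-0.3,-0.3],
  xyz=[
    [0,0,0],
    [0,0,0],
    [0,0,0],
    [0,0,0],
    [0,0,0],
    [0,0,0],
    [0,0,0],
    [0,0,0],
  ],
  yaw=[0,0,0,0,0,0,0,0],
)

```text
time_s: 16.3
ee_pos: [441.5, -248.9, 61.2]
ee_rot: [180.0, 0.0, 80.0]
force: [0.4, 0.2, 0.6]
gripper_width: 43.7
gripper_force: 30.0
```

Call:
send_rows(
  grip=[-0.3,-0.3,-0.3,-0.3,-0.3,-0.3,-0.3,-0.3],
  xyz=[
    [0,0,0],
    [0,0,0],
    [0,0,0.01],
    [0,0,0.03],
    [0,0,0.06],
    [0,0,0.09],
    [0,0,0.12],
    [0,0,0.139],
  ],
  yaw=[0,0,0,0,0,0,0,0],
)

```text
time_s: 16.97
ee_pos: [441.8, -249.2, 203.4]
ee_rot: [179.8, 0.1, 80.0]
force: [1.2, -0.9, -1.1]
gripper_width: 44.0
gripper_force: 30.0
```

Call:
send_rows(
  grip=[-0.3,-0.3,-0.3,-0.3,-0.3,-0.3,-0.3,-0.3],
  xyz=[
    [0.002,0.015,0],
    [0.005,0.045,0],
    [0.009,0.08,0],
    [0.013,0.115,0],
    [0.017,0.15,0],
    [0.02,0.185,0],
    [0.025,0.22,0],
    [0.03,0.25,0],
  ],
  yaw=[0,0,0,0,0,0,0,0],
)

```text
time_s: 17.63
ee_pos: [470.5, 3.3, 200.4]
ee_rot: [-180.0, -0.0, 80.0]
force: [0.9, -0.6, -1.3]
gripper_width: 44.0
gripper_force: 30.0
```

Call:
send_rows(
  grip=[-0.3,-0.3,-0.3,-0.3,-0.3,-0.3,-0.3,-0.3],
  xyz=[
    [0.004,0.03,0],
    [0.007,0.06,0],
    [0.01,0.08,0],
    [0.0118,0.0925,0],
    [0.0118,0.1011,0],
    [0.0118,0.1011,-0.03],
    [0.0118,0.1011,-0.06],
    [0.0118,0.1011,-0.09],
  ],
  yaw=[0,0,0,0,0,0,0,0],
)

```text
time_s: 18.3
ee_pos: [483.2, 101.7, 109.6]
ee_rot: [179.9, -0.0, 80.0]
force: [0.7, -0.3, -2.4]
gripper_width: 44.2
gripper_force: 30.0
```

Call:
send_rows(
  grip=[-0.3,-0.3,-0.3,-0.3,-0.3,-0.3,-0.3,-0.3],
  xyz=[
    [0,0,-0.01],
    [0,0,-0.02],
    [0,0,-0.028],
    [0,0,-0.033],
    [0,0,-0.033],
    [0,0,-0.033],
    [0,0,-0.034],
    [0,0,-0.034],
  ],
  yaw=[0,0,0,0,0,0,0,0],
)

```text
time_s: 18.97
ee_pos: [483.6, 102.4, 76.7]
ee_rot: [179.9, -0.0, 80.0]
force: [0.1, 0.5, -0.7]
gripper_width: 44.4
gripper_force: 30.0
```

Call:
send_rows(
  grip=[-0.3,-0.3,-0.3,-0.3,-0.3,-0.3,-0.3,-0.3],
  xyz=[
    [0.001,-0.001,0],
    [0.001,-0.001,-0.001],
    [0.001,-0.001,-0.002],
    [0.001,-0.001,-0.003],
    [0.001,-0.001,-0.003],
    [0.001,-0.001,-0.0035],
    [0.001,-0.001,-0.0035],
    [0.001,-0.001,-0.0035],
  ],
  yaw=[0,0,0,0,0,0,0,0],
)

```text
time_s: 19.63
ee_pos: [484.2, 101.3, 73.1]
ee_rot: [180.0, -0.0, 80.0]
force: [-1.3, -0.9, 4.8]
gripper_width: 44.1
gripper_force: 30.0
```

Call:
send_rows(
  grip=[0.4,0.4,0.4,0.4,0.4,0.4,0.4,0.4],
  xyz=[
    [0,0,0],
    [0,0,0],
    [0,0,0],
    [0,0,0],
    [0,0,0],
    [0,0,0],
    [0,0,0.02],
    [0,0,0.04],
  ],
  yaw=[0,0,0,0,0,0,0,0],
)

```text
time_s: 20.3
ee_pos: [483.0, 101.1, 111.9]
ee_rot: [-179.8, 0.1, 80.0]
force: [-0.7, -1.2, 0.6]
gripper_width: 63.6
gripper_force: 0.0
```

Call:
send_rows(
  grip=[0.55,0.55,0.55,0.55,0.55,0.55,0.55,0.55],
  xyz=[
    [0,0,0.04],
    [0,0,0.0775],
    [-0.012,0.025,0.0775],
    [-0.024,0.055,0.0775],
    [-0.036,0.085,0.0775],
    [-0.05,0.115,0.0775],
    [-0.0628,0.14,0.0775],
    [-0.0628,0.1481,0.0775],
  ],
  yaw=[0,-7,-14,-21,-28,-35,-35,-35],
)

```text
time_s: 20.97
ee_pos: [419.0, 252.1, 189.9]
ee_rot: [-179.9, 0.0, 45.2]
force: [-0.1, -0.2, -0.2]
gripper_width: 70.8
gripper_force: 0.0
```

Call:
send_rows(
  grip=[0.55,0.55,0.55,0.55,0.55,0.55,0.55,0.55],
  xyz=[
    [0,0,0],
    [0,0,-0.02],
    [0,0,-0.04],
    [0,0,-0.06],
    [0,0,-0.072],
    [0,0,-0.072],
    [0,0,-0.072],
    [0,0,-0.072],
  ],
  yaw=[0,0,0,0,0,0,0,0],
)

```text
time_s: 21.63
ee_pos: [422.3, 249.0, 118.8]
ee_rot: [180.0, -0.1, 45.0]
force: [-0.2, 0.5, 0.2]
gripper_width: 70.8
gripper_force: 0.0
```

```bash
python3 - <<'E'
from h import *
f=eyes.grab_frame('wrist'); g=eyes.grab_frame('scene')
cv2.imwrite('pics/w3.png',np.hstack([f['frame'][:,:,::-1][:, 56:456],cv2.resize(g['frame'][80:272,110:310,::-1],(400,384))]))
print(env.state()['ee_pos'])
E
```

```text
[422.24204902 249.40705767 119.05725749]
```

View pics/w3.png

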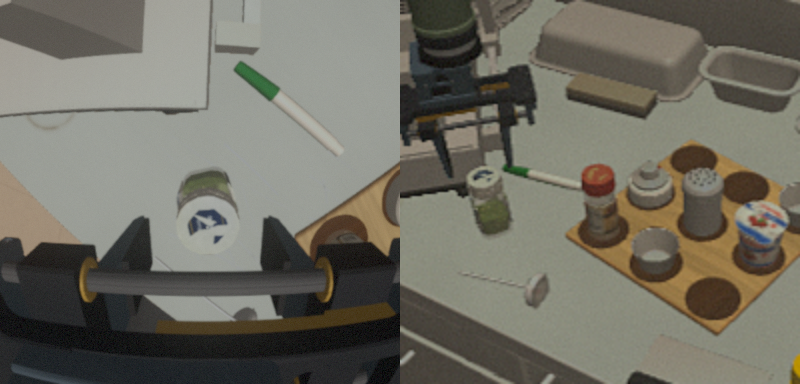

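The white cap at (208,224) is centred between the fingers, and the red jar stands upright on its inlay in front of the timer. I descend and grip.

Call:
send_rows(
  grip=[0.55,0.55,0.55,0.55,0.55,0.55,0.55,0.55],
  xyz=[
    [0,0,-0.01],
    [0,0,-0.02],
    [0,0,-0.03],
    [0,0,-0.04],
    [0,0,-0.05],
    [0,0,-0.056],
    [0,0,-0.056],
    [0,0,-0.056],
  ],
  yaw=[0,0,0,0,0,0,0,0],
)

```text
time_s: 22.4
ee_pos: [421.0, 249.3, 61.5]
ee_rot: [-180.0, 0.1, 45.0]
force: [-0.1, 1.1, -0.5]
gripper_width: 70.5
gripper_force: 0.0
```

Call:
send_rows(
  grip=[0.55,-0.3,-0.3,-0.3,-0.3,-0.3,-0.3,-0.3],
  xyz=[
    [0,0,0],
    [0,0,0],
    [0,0,0],
    [0,0,0],
    [0,0,0],
    [0,0,0],
    [0,0,0],
    [0,0,0],
  ],
  yaw=[0,0,0,0,0,0,0,0],
)

```text
time_s: 23.07
ee_pos: [421.6, 249.4, 62.3]
ee_rot: [180.0, -0.0, 45.0]
force: [0.5, 0.2, 2.4]
gripper_width: 47.4
gripper_force: 30.0
```

Call:
send_rows(
  grip=[-0.3,-0.3,-0.3,-0.3,-0.3,-0.3,-0.3,-0.3],
  xyz=[
    [0,0,0],
    [0,0,0],
    [0,0,0.01],
    [0,0,0.03],
    [0,0,0.06],
    [0,0,0.09],
    [0,0,0.12],
    [0,0,0.148],
  ],
  yaw=[0,0,0,0,0,0,0,0],
)

```text
time_s: 23.73
ee_pos: [420.7, 249.3, 211.1]
ee_rot: [-180.0, 0.0, 45.0]
force: [0.1, -0.2, -0.9]
gripper_width: 47.3
gripper_force: 30.0
```

Call:
send_rows(
  grip=[-0.3,-0.3,-0.3,-0.3,-0.3,-0.3,-0.3,-0.3],
  xyz=[
    [0.01,-0.007,0],
    [0.03,-0.022,0],
    [0.06,-0.043,0],
    [0.09,-0.065,0],
    [0.12,-0.086,0],
    [0.15,-0.107,0],
    [0.18,-0.129,0],
    [0.2,-0.143,0],
  ],
  yaw=[0,0,0,0,0,0,0,0],
)

```text
time_s: 24.4
ee_pos: [623.3, 103.7, 207.9]
ee_rot: [-180.0, 0.1, 44.9]
force: [-0.1, -0.5, -0.6]
gripper_width: 47.2
gripper_force: 30.0
```

Call:
send_rows(
  grip=[-0.3,-0.3,-0.3,-0.3,-0.3,-0.3,-0.3,-0.3],
  xyz=[
    [0.02,-0.015,0],
    [0.04,-0.03,0],
    [0.0582,-0.0419,0],
    [0.0582,-0.0419,0],
    [0.0582,-0.0419,0],
    [0.0582,-0.0419,-0.03],
    [0.0582,-0.0419,-0.06],
    [0.0582,-0.0419,-0.09],
  ],
  yaw=[0,0,0,0,0,0,0,0],
)

```text
time_s: 25.07
ee_pos: [678.4, 65.2, 118.9]
ee_rot: [-180.0, -0.0, 45.0]
force: [0.7, 0.7, -1.9]
gripper_width: 47.1
gripper_force: 30.0
```

Call:
send_rows(
  grip=[-0.3,-0.3,-0.3,-0.3,-0.3,-0.3,-0.3,-0.3],
  xyz=[
    [0,0,-0.01],
    [0,0,-0.02],
    [0,0,-0.03],
    [0,0,-0.038],
    [0,0,-0.042],
    [0,0,-0.042],
    [0,0,-0.042],
    [0,0,-0.042],
  ],
  yaw=[0,0,0,0,0,0,0,0],
)

```text
time_s: 25.73
ee_pos: [680.1, 64.5, 79.0]
ee_rot: [179.9, -0.1, 45.0]
force: [-0.2, 0.4, -1.3]
gripper_width: 46.8
gripper_force: 30.0
```

Commanded z is now 78, so I ease down about 4.5 mm, trim 1 mm sideways, release and retreat.

Call:
send_rows(
  grip=[-0.3,-0.3,-0.3,-0.3,-0.3,-0.3,-0.3,-0.3],
  xyz=[
    [0.001,-0.001,0],
    [0.001,-0.001,-0.001],
    [0.001,-0.001,-0.002],
    [0.001,-0.001,-0.003],
    [0.001,-0.001,-0.004],
    [0.001,-0.001,-0.0045],
    [0.001,-0.001,-0.0045],
    [0.001,-0.001,-0.0045],
  ],
  yaw=[0,0,0,0,0,0,0,0],
)

```text
time_s: 26.4
ee_pos: [680.8, 63.6, 74.2]
ee_rot: [180.0, -0.0, 45.0]
force: [-0.9, -0.0, 4.8]
gripper_width: 46.9
gripper_force: 30.0
```

Call:
send_rows(
  grip=[0.4,0.4,0.4,0.4,0.4,0.4,0.4,0.4],
  xyz=[
    [0,0,0],
    [0,0,0],
    [0,0,0],
    [0,0,0],
    [0,0,0],
    [0,0,0],
    [0,0,0.02],
    [0,0,0.04],
  ],
  yaw=[0,0,0,0,0,0,0,0],
)

```text
time_s: 27.07
ee_pos: [679.3, 63.4, 112.2]
ee_rot: [-179.9, 0.2, 45.0]
force: [1.1, -0.2, -0.0]
gripper_width: 63.8
gripper_force: 0.0
```

Call:
send_rows(
  grip=[0.4,0.4,0.4,0.4,0.4,0.4,0.4,0.4],
  xyz=[
    [0,0,0.04],
    [0,0,0.08],
    [0,0,0.12],
    [0,0,0.15],
    [-0.03,0,0.18],
    [-0.06,0.02,0.18],
    [-0.09,0.05,0.18],
    [-0.12,0.08,0.18],
  ],
  yaw=[0,0,0,0,0,0,0,0],
)

```text
time_s: 27.73
ee_pos: [560.4, 142.5, 294.2]
ee_rot: [180.0, -0.1, 44.9]
force: [0.7, 0.9, -0.6]
gripper_width: 63.9
gripper_force: 0.0
```

Call:
send_rows(
  grip=[0.4,0.4,0.4,0.4,0.4,0.4,0.4,0.4],
  xyz=[
    [-0.04,0.01,0],
    [-0.08,0.03,0],
    [-0.11,0.05,0],
    [-0.14,0.07,0],
    [-0.17,0.09,0],
    [-0.2,0.11,0],
    [-0.22,0.12,0],
    [-0.22,0.12,0],
  ],
  yaw=[0,0,0,0,0,0,0,0],
)

```text
time_s: 28.4
ee_pos: [338.0, 263.6, 293.9]
ee_rot: [-179.9, -0.0, 45.2]
force: [-0.6, 0.2, 0.5]
gripper_width: 63.7
gripper_force: 0.0
```

```bash
python3 - <<'E'
from h import *
f=eyes.grab_frame('top'); g=eyes.grab_frame('scene')
cv2.imwrite('pics/end.png',np.hstack([cv2.resize(f['frame'][80:280,170:370,::-1],(400,400)),cv2.resize(g['frame'][90:290,150:350,::-1],(400,400))]))
print(env.state()['ee_pos'],[px(f,p) for p in((484.7,100.7,118),(681.1,62.9,110),(643.3,-133.5,49),(465.8,2.5,49))])
E
```

```text
[341.2854311  262.59828031 293.78007326] [(np.float64(208.18714438098215), np.float64(186.36067843969104)), (np.float64(223.6886392936082), np.float64(104.76428275045049)), (np.float64(303.1309664155963), np.float64(124.70585342296494)), (np.float64(250.96972865657656), np.float64(195.10057372796388))]
```

View pics/end.png

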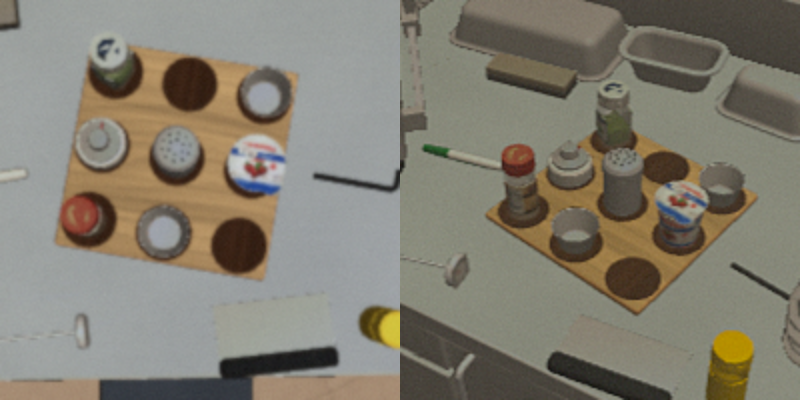

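All four parts stand on the right inlays. The red cap reads a couple of pixels off in the top view, at (81,215) against a predicted (76,213), so I'll check it more closely.

```bash
python3 - <<'E'
from h import *
f=eyes.grab_frame('top'); g=eyes.grab_frame('scene')
def ov(f,c,s,w):
    u0,v0=int(c[0]-w/2),int(c[1]-w/2)
    im=cv2.resize(f['frame'][v0:v0+w,u0:u0+w,::-1],None,fx=s,fy=s,interpolation=cv2.INTER_CUBIC)
    for x,y,h,r in((484.7,100.7,106,22.5),(681.1,62.9,98,23.5)):
        for z,rr in((12,37),(12,r),(12+h,r)):
            p=[px(f,(x+rr*np.cos(t),y+rr*np.sin(t),z)) for t in np.linspace(0,6.28,40)]
            cv2.polylines(im,[np.array([((u-u0+.5)*s,(v-v0+.5)*s) for u,v in p],np.int32)],True,(255,0,255),1)
    return im
r=(484.7,100.7,70);w=(681,63,70)
cv2.imwrite('pics/chk.png',np.vstack([np.hstack([ov(c,px(c,p),6,50) for p in(r,w)]) for c in(f,g)]))
h=cv2.cvtColor(f['frame'],cv2.COLOR_RGB2HSV); m=(((h[...,0]<8)|(h[...,0]>172))&(h[...,1]>130)); m[:, :195]=0; m[:,228:]=0; m[:170]=0; m[205:]=0
ys,xs=np.nonzero(m); print(len(xs),xs.min(),xs.max(),ys.min(),ys.max(),xs.mean(),ys.mean())
E
```

```text
230 201 218 178 197 209.95217391304348 187.11304347826086
```

View pics/chk.png

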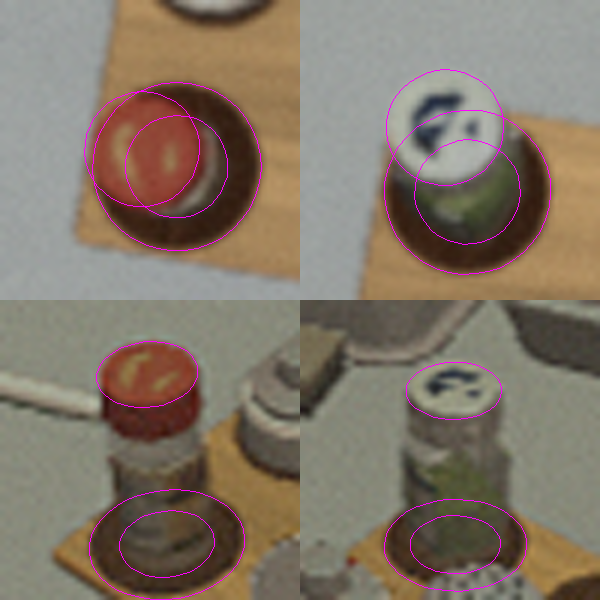

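The overlay shows both jars upright and within about 3 mm of their inlay centres, with the gripper clear, so I hand the job in.

```bash
python3 -c "
from workcell import env
print(env.job_done())"
```

```text
the job is handed in; nothing more can be done
None
```

The job is handed in at about 29 s of the 101 s limit: both jars and both cups stand upright on the inlays you named, with the jars within about 3 mm of centre and the cups looking centred in the top view. The hand-in call returned no verdict.

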